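Release the ratchet pawl and close the retaining bar over a wafer cassette

TASK

With the fingertips only, press the red tab of the ratchet pawl all the way down so that the pawl comes free of the teeth, then push the raised blue retaining bar all the way down by its yellow pad until it lies level over the dark wafer cassette. Do not pick up or lift anything, leave the cassette seated in its nest and leave the other things on the bench where they are.

Things in the scene. Friction and masses are not known exactly. Their poses are not given: they have to be found in the camera images.
- nest: Aluminium holding fixture, fixed to the bench. Base plate 170 x 360 x 12 mm; origin at the centre of the plate's underside, z up. Its +y axis points along the retaining bar from the hinge to the free end, its x axis is parallel to the hinge. Two steel cheek plates (x = +-14 to +-20 mm, y = -118 to -18 mm, up to z = 147 mm, with ears up to z = 164 mm at the pawl pivot) carry the bar and the pawl. Position and yaw vary.
- bar_hinge (a point): Hinge axis of the retaining bar, on its centre line: in the nest's frame at (0, -35, 135) mm. The hinge axis is the nest's x axis.
- bar (a joint): Angle of the blue retaining bar above level, rad: 0 = fully down and level (a hard stop, about 3 mm above the cassette's top), 1.2 = highest. Starts raised between 0.8 and 1.05. The bar is 22 mm wide and 14 mm thick and carries a yellow pad at its free end; its hinge is stiff, so it stays where it is left and needs about 2 to 3 N at the pad. With the pawl engaged it goes down only to about 0.62, where a brass-coloured tooth meets the pawl.
- pad_top (a point): Centre of the upper face of the yellow push pad at the bar's free end (pad 44 mm along the hinge axis x 36 mm along the bar x 16 mm thick). It lies 190 mm along the bar from the hinge and 8 mm above the bar's centre line, square to the bar; it moves with the bar, and the axes of this point do too (y along the bar to its free end, z out of the pad's upper face).
- pawl (a joint): Angle of the red ratchet pawl, rad: 0 = engaged in the teeth, 0.32 = pressed fully down (hard stop). The nose is clear of the teeth from about 0.14. It stays where it is left; pressing the tab takes about 3 N.
- tab_top (a point): Centre of the upper face of the pawl's red tab (36 mm along the nest's x, 32 mm along its y, 6 mm thick), at (0, -155, 171) mm in the nest's frame when engaged. The pawl's pivot is parallel to the nest's x axis at (0, -109, 153) mm; pressing the tab straight down moves it about 14 mm. Nothing is under the tab down to the base plate.
- seat (a point): Where the cassette's underside centre stands on the nest: (0, 72.5, 12) mm in the nest's frame.
- cassette: Dark wafer cassette with eight upright wafers, loose in the low guides of the nest, 120 x 105 x 105 mm, about 0.55 kg; origin at the centre of its underside. Not to be lifted or pushed out of place.
- spare: Empty white wafer cassette standing on the bench beside the nest, 120 x 105 x 105 mm; origin at the centre of its underside. Leave alone.
- canister: Clear round canister with a blue cap, 80 mm across, 100 mm high, on the bench beside the nest; origin at the centre of its underside. Leave alone.
- wand: Black vacuum wand with a white tip lying on the bench along the far side of the nest, 190 mm long along its y axis, 18 mm high; origin on the bench under it. Leave alone.

How it is judged:
By the outcome, as a careful person would: the job done as asked, in the order asked, and still so for the second after the job is handed in, with the robot touching nothing.
It also fails if it takes over 40 s, if anything falls off the work surface, if the arm or the gripper's body presses on something with over 40 N, if the wrist force passes 120 N, or if a joint passes its speed limit or range.

ROBOT

A 7-joint arm with a two-finger parallel gripper is mounted at the origin on the work surface. World frame = base frame: x ahead of the robot, y to its left, z up, the work surface at z = 0. Lengths are in m, angles in rad, forces in N, time in s.
With the tool pointing down it reaches from about 0.425 to 0.925 m from the base axis. Payload 6.8 kg.
Tool frame: the origin (TCP) lies between the finger pads; the fingertips stand 17 mm ahead of it and the grasp point (between the pads) lies 2 mm behind it; z points along the fingers, y is the direction in which the jaws open and shut (so a half turn about z gives the same grasp; the last joint's range is limited). The gripper opens to 85 mm and grips with 20 to 120 N. Pads are 22 mm wide; open, the fingers measure 114 mm over their backs; the gripper's body (76 mm by 85 mm) begins 54 mm behind the grasp point. The pads swing forward as they close: fully open they stand 13 mm farther back than shut.
Start: joints at [-1.342, 0.477, 0.022, 1.555, -0.011, 1.109, -0.083], TCP at [0.223, 0.637, 0.248] pointing down, gripper open.
Joint ranges: [-2.96, 2.96], [-0.34, 2.1], [-1.41, 1.46], [0.24, 2.44], [-1.37, 4.51], [0.17, 1.92], [-2.96, 2.96]. Speed limits (rad/s): [2.39, 2.39, 3.14, 3.14, 3.14, 3.14, 3.14].

INTERFACE

Orientations are given as a unit quaternion [w, x, y, z].
In Python, from station import bot gives the robot as it stands. The module is installed in compiled form; this text tells all that it offers.
- The arm moves only by the tool carry_out, never from a script. Its argument "moves" is a list of rows, each a list of 3 entries, a list of its own where there are three numbers: the turn, a rotation vector about the tool's x, y, z in degrees, then the shift along the tool's x, y, z in cm, then the finger opening in cm, from 0 to 8.54. A call has 1 to 5 rows; each row is the pose to reach, as a shift and turn from the pose commanded when the call began, along the tool's axes at that moment; what a row does not reach only later rows make up. A row lasts 1/8 s, in which the tool goes at most 62.5 mm and 10.7 degrees, less where a joint would pass 70% of its speed; a pose out of reach is approached as far as the arm can. A call with a gripper value outside its range is refused whole. The fingers move at their own pace and stop on an object; "newtons" is the grip in N (left out, the last holds). Time passes only in rows, so rows that repeat a pose let the fingers close. It gives the time, the measured TCP pose, the force and the opening at its end, in the units of the state.
- bot.get_obs(): the state, without advancing time (a new reading comes with each control period).
- bot.read_camera(name): name is "scene" or "side" or "wrist"; returns the picture (384x512x3 uint8, red, green, blue); there is no depth.
- bot.camera_info(name): a dict with "vertical_fov" (degrees; the focal length in pixels is half the picture's height over the tangent of half this angle, whatever the lens; pixels are square), "cx", "cy" (the principal point, pixels), "position" and "attitude" of the camera in the world. Camera axes: x right, y up, looking along -z (the intrinsics and any distortion apply to the point x, -y, -z); pixel columns grow to the right and rows downward; lengths in m; the calibration is good to about 2 mm. A picture is of the moment at which its call begins: read the wrist's pose just before it. camera_info takes no time and is no camera call; for the wrist camera it gives the pose at the moment of the call.
- bot.hand_in(): hands the job in, once; it reports no verdict.
Trained networks look in the newest picture that a camera, given by its name, has taken for a name from the list of things; names that differ only in an ending like _2 or _b are one class to them, and where a whole thing is asked for, a point or a joint stands for the part that bears it (a point fixed in the world has none). Each returns a list of dicts, best first, with "score" (0 to 1); they miss things now and then, are a little off and sometimes report something else, mostly with a low value. They report only what shows in the picture. A call takes as long as a camera call.
- bot.silhouettes(label, camera): "region" (384x512 bool, what is visible of it) and "location" ([column, row] in pixels, amid what is visible of it).
The state is a dict: "t": time; "q": joint angles; "joint_vel": joint speeds; "joint_torque": joint torques, N m; "eef_pos": TCP position; "tool_rot": TCP orientation; "contact_force": force on the tool from outside, world axes, zero at the start; "torque": the same for the moment, N m; "gripper_width": opening from 0.0 (shut) to 1.0 (fully open).
Only numpy, scipy, OpenCV 4.12 (cv2) and the standard library are available. Lean on these libraries where they do the work, as an engineer would, in place of code of your own. Each camera call takes 0.05 s, during which the arm holds its last target. There are 200 camera calls.

## Working session

There is one attempt and no reset: what is moved stays moved. The work goes in short steps, Python scripts to look and compute and a tool call to move; the robot and the scene stay as the last step left them, time stands still between calls to the robot, and variables do not carry over. Pictures are saved under pics/ and viewed, about 8 in all and at most 12, crops included, and the job is handed in when it is done.

Besides the shell and the picture viewer there is one more tool, called after ">>>" as name([rows], argument=value, ...), one row to a line, values as JSON. carry_out: Moves the arm, as the interface text tells. Its arguments: {"type":"object","properties":{"moves":{"type":"array"},"newtons":{"type":"number"}},"required":["moves"]}

```bash
mkdir -p pics; cat > h.py <<'E'
import numpy as np,cv2
from station import bot
from scipy.spatial.transform import Rotation as R
E
python3 - <<'E'
from h import *
o=bot.get_obs();print({k:np.round(v,3) for k,v in o.items()})
ims=[]
for c in("scene","side"):
    print(c,bot.camera_info(c))
    im=bot.read_camera(c);cv2.imwrite(f"pics/{c}0.png",im[:,:,::-1])
    for l in("nest","pad_top","tab_top","bar","pawl","cassette","spare","canister","wand"):
        s=bot.silhouettes(l,c)
        print(l,[(round(d["score"],2),np.round(d["location"]),int(d["region"].sum())) for d in s[:2]])
E
```

```text
{'t': np.float64(0.0), 'q': array([-1.342,  0.478,  0.022,  1.556, -0.011,  1.109, -0.083]), 'joint_vel': array([-0.001,  0.   , -0.001, -0.001, -0.001, -0.001,  0.003]), 'joint_torque': array([-1.0000e-03, -5.9645e+01,  1.6070e+00, -2.8120e+01,  1.2000e-02,
        1.0000e-02,  0.0000e+00]), 'eef_pos': array([0.223, 0.637, 0.247]), 'tool_rot': array([-0.   ,  0.168,  0.986, -0.001]), 'contact_force': array([-0.235,  0.264, -0.437]), 'torque': array([0.026, 0.012, 0.038]), 'gripper_width': np.float64(0.998)}
scene {'vertical_fov': 52.45376231997931, 'cx': 257.5577930979236, 'cy': 184.40608497696076, 'position': array([ 1.2631813 , -0.17543485,  1.15348375]), 'attitude': array([0.75533949, 0.23548299, 0.17625318, 0.58561492])}
nest [(0.73, array([239., 191.]), 4246)]
pad_top [(0.94, array([261., 161.]), 645)]
tab_top [(0.52, array([211., 165.]), 210)]
bar [(0.64, array([261., 162.]), 692)]
pawl [(0.51, array([206., 165.]), 216)]
cassette [(0.79, array([271., 188.]), 1452)]
spare [(0.69, array([113., 203.]), 1770)]
canister [(0.6, array([370., 155.]), 669)]
wand [(0.86, array([236., 222.]), 297)]
side {'vertical_fov': 53.937780740843436, 'cx': 255.23796553069113, 'cy': 195.79957443114998, 'position': array([ 0.31731375, -0.83568516,  0.85041026]), 'attitude': array([ 0.89280097,  0.42119027, -0.06073602, -0.14770348])}
nest [(0.68, array([249., 237.]), 4193)]
pad_top [(0.89, array([246., 161.]), 676)]
tab_top [(0.66, array([244., 217.]), 260)]
bar [(0.68, array([246., 162.]), 677)]
pawl [(0.59, array([240., 220.]), 276)]
cassette [(0.86, array([255., 194.]), 962)]
spare [(0.58, array([292., 351.]), 3446), (0.21, array([245., 232.]), 4266)]
canister [(0.81, array([205., 147.]), 538), (0.24, array([242., 219.]), 289)]
wand []
```

```bash
python3 - <<'E'
import cv2
a=[cv2.imread(f"pics/{c}0.png")[70:330,60:460] for c in("scene","side")]
a=[cv2.resize(i,None,fx=2,fy=2,interpolation=cv2.INTER_CUBIC) for i in a]
cv2.imwrite("pics/v1.png",a[0]);cv2.imwrite("pics/v2.png",a[1])
E
python3 -c "
from h import *
for c in('scene','side'): print(bot.camera_info(c).keys())"
```

```text
dict_keys(['vertical_fov', 'cx', 'cy', 'position', 'attitude'])
dict_keys(['vertical_fov', 'cx', 'cy', 'position', 'attitude'])
```

View pics/v1.png

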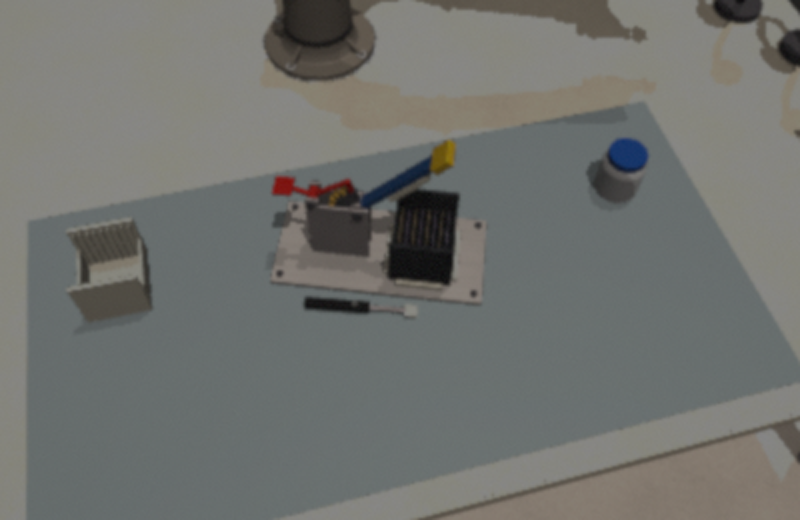

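View pics/v2.png

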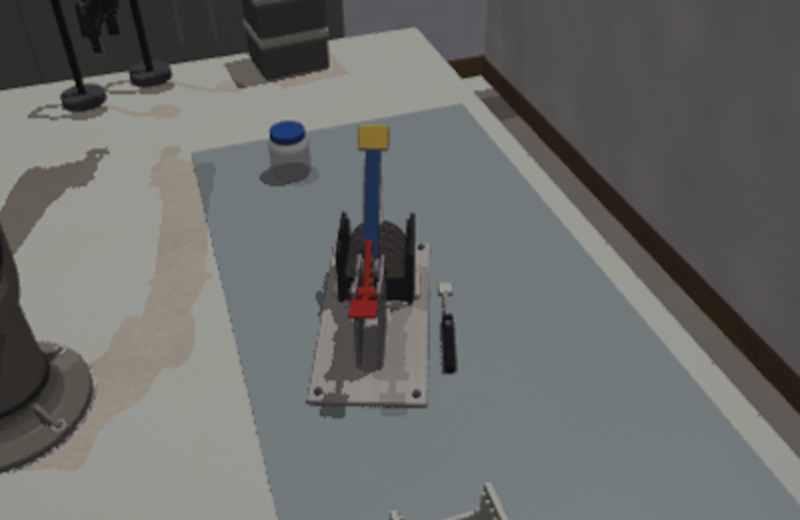

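```bash
cat >> h.py <<'E'
from scipy.optimize import least_squares
def cam(c):
    i=bot.camera_info(c); f=192/np.tan(np.radians(i["vertical_fov"]/2))
    return f,i["cx"],i["cy"],np.array(i["position"]),R.from_quat(np.roll(i["attitude"],-1)).as_matrix()
def proj(C,P):
    f,cx,cy,p,M=C; v=(np.atleast_2d(P)-p)@M
    return np.c_[cx+f*v[:,0]/-v[:,2],cy-f*v[:,1]/-v[:,2]]
def tri(obs):  # [(C,uv)]
    A=np.zeros((3,3));b=np.zeros(3)
    for (f,cx,cy,p,M),uv in obs:
        d=M@np.array([(uv[0]-cx)/f,-(uv[1]-cy)/f,-1]);d/=np.linalg.norm(d);Q=np.eye(3)-np.outer(d,d);A+=Q;b+=Q@p
    return np.linalg.solve(A,b)
def blobs(im,kind):
    h=cv2.cvtColor(im,cv2.COLOR_RGB2HSV)
    m=cv2.inRange(h,(20,140,60),(32,255,255)) if kind=="yellow" else cv2.inRange(h,(0,170,60),(6,255,255))|cv2.inRange(h,(174,170,60),(180,255,255))
    n,l,s,c=cv2.connectedComponentsWithStats(m)
    return [(s[k,4],s[k,:4],c[k]) for k in np.argsort(-s[1:,4])+1 if s[k,4]>15]
E
python3 - <<'E'
from h import *
for c in("scene","side"):
    im=cv2.imread(f"pics/{c}0.png")[:,:,::-1].copy()
    for k in("yellow","red"): print(c,k,[(int(a),list(b),np.round(d,1)) for a,b,d in blobs(im,k)][:4])
obs=[(cam("scene"),np.array([[196.5,212.5],[301,220.5],[303.5,180]]),[[.085,-.18,.006],[.085,.18,.006],[-.085,.18,.012]]),
(cam("side"),np.array([[213.5,271.5],[273.5,272.5],[274,191.5]]),[[-.085,-.18,.006],[.085,-.18,.006],[.085,.18,.012]])]
def N(p,P): return R.from_euler('z',p[2]).apply(P)+[p[0],p[1],0]
r=least_squares(lambda p:np.concatenate([(proj(C,N(p,P))-uv).ravel() for C,uv,P in obs]),[.6,0,0])
print(r.x,np.round(r.fun,1))
for n,P in(("tab",[0,-.155,.171]),("hinge",[0,-.035,.135])):
    print(n,N(r.x,P),[np.round(proj(o[0],N(r.x,P)),1) for o in obs])
for a in(.8,.9,1.0,1.05):
    P=[0,-.035+.19*np.cos(a)-.008*np.sin(a),.135+.19*np.sin(a)+.008*np.cos(a)]
    print(a,N(r.x,P),[np.round(proj(o[0],N(r.x,P)),1) for o in obs])
E
```

```text
scene yellow [(133, [np.int32(275), np.int32(141), np.int32(12), np.int32(15)], array([281.1, 148.1]))]
scene red [(108, [np.int32(197), np.int32(159), np.int32(28), np.int32(9)], array([206.8, 163.5])), (19, [np.int32(226), np.int32(161), np.int32(10), np.int32(4)], array([231.6, 162.4]))]
side yellow [(158, [np.int32(240), np.int32(133), np.int32(14), np.int32(12)], array([246.5, 138.2]))]
side red [(230, [np.int32(235), np.int32(190), np.int32(14), np.int32(39)], array([242.1, 216. ]))]
[ 0.55105196 -0.00331238 -0.35509895] [-1.3 -0.6  0.4  1.3 -0.2 -0.7  0.1 -0.2  0.2 -0.2 -0.6 -1. ]
tab [ 0.49716108 -0.14864225  0.171     ] [array([[201.7, 163.1]]), array([[241.8, 223.4]])]
hinge [ 0.53888305 -0.0361288   0.135     ] [array([[239.7, 173.1]]), array([[244.9, 203.7]])]
0.8 [0.58291206 0.0826061  0.27687131] [array([[281.6, 148.3]]), array([[245.7, 138.5]])]
0.9 [0.57776769 0.06873306 0.28880499] [array([[276.8, 145.2]]), array([[245.2, 137.6]])]
1.0 [0.57223479 0.05381226 0.29920191] [array([[271.4, 142.4]]), array([[244.8, 137.3]])]
1.05 [0.56933979 0.04600518 0.30379098] [array([[268.5, 141.1]]), array([[244.6, 137.5]])]
```

```bash
cat >> h.py <<'E'
NEST=np.array([.55105,-.00331,-.3551])
RN=R.from_euler('z',NEST[2])
def N(P): return RN.apply(P)+[NEST[0],NEST[1],0]
def inN(W): return RN.inv().apply(np.asarray(W)-[NEST[0],NEST[1],0])
def ori(t): # tool x=-nest x, y=+nest y, z down; tilt t leans the tool axis towards +y
    z=np.array([0,np.sin(t),-np.cos(t)]);x=np.array([-1,0,0]);return RN*R.from_matrix(np.c_[x,np.cross(z,x),z])
def pose():
    o=bot.get_obs();return np.array(o["eef_pos"]),R.from_quat(np.roll(o["tool_rot"],-1)),o
def rows(tgts,p0,r0,tip=.017): # tgts: (nest-frame tip position m, tilt rad)
    for P,t in tgts:
        Rt=ori(t);w=N(P)-tip*Rt.as_matrix()[:,2]
        print("turn",np.round(np.degrees((r0.inv()*Rt).as_rotvec()),1),"cm",np.round(r0.inv().apply(w-p0)*100,2),"world",np.round(w,3),"r",round(np.hypot(w[0],w[1]),3))
E
python3 - <<'E'
from h import *
S,D=cam("scene"),cam("side")
print("tab",tri([(S,(201.5,163)),(D,(242,224))]),"pad",tri([(S,(281.1,148.1)),(D,(246.5,138.2))]))
print("can",tri([(S,(373.5,147)),(D,(203.5,136))]))
p,r,o=pose();print(p,inN(p))
rows([(inN([.45,.25,.36]),0),([0,-.157,.28],0)],p,r)
E
```

```text
tab [ 0.49673699 -0.14966514  0.17048694] pad [0.58442622 0.08019624 0.27942238]
can [0.51732334 0.45061837 0.09505721]
[0.22305027 0.63709795 0.24831536] [-0.53019608  0.4864137   0.24831536]
turn [ 0. -0.  1.] cm [-34.21 -29.03 -12.87] world [0.45  0.25  0.377] r 0.515
turn [ 0. -0.  1.] cm [-51.84 -65.3   -4.87] world [ 0.496 -0.151  0.297] r 0.519
```

>>> carry_out([
  [[0,0,1],[-5,-4,-6],0],
  [[0,0,1],[-9,-8,-10],0],
  [[0,0,1],[-14,-12,-13],0],
  [[0,0,1],[-18,-16,-13],0],
  [[0,0,1],[-22,-20,-13],0],
], newtons=40)

```text
t: 1.62
eef_pos: [0.355, 0.3957, 0.3779]
tool_rot: [0.001, 0.176, 0.984, 0.001]
contact_force: [0.4, 0.8, 0.7]
gripper_width: -0.0
```

>>> carry_out([
  [[0,0,0],[-4,-4,0],0],
  [[0,0,0],[-8,-8,0],0],
  [[0,0,0],[-12,-12,0],0],
  [[0,0,0],[-15,-17,0],0],
  [[0,0,0],[-18,-22,0],0],
])

```text
t: 2.25
eef_pos: [0.4467, 0.1264, 0.3768]
tool_rot: [0.0, 0.176, 0.984, 0.0]
contact_force: [0.9, 0.3, 0.5]
gripper_width: 0.003
```

```bash
python3 - <<'E'
from h import *
p,r,o=pose();print(o["t"],p,inN(p),o["gripper_width"])
rows([([0,-.157,.28],0),([0,-.157,.20],0)],p,r)
E
```

```text
2.25 [0.44666387 0.12641455 0.37678828] [-0.14297682  0.08533786  0.37678828] 0.002889954244212817
turn [0. 0. 0.] cm [-14.28 -24.25   7.97] world [ 0.496 -0.151  0.297] r 0.519
turn [0. 0. 0.] cm [-14.28 -24.25  15.97] world [ 0.496 -0.151  0.217] r 0.519
```

>>> carry_out([
  [[0,0,0],[-1,-6,0],0],
  [[0,0,0],[-4,-12,0],0],
  [[0,0,0],[-8,-17,0],0],
  [[0,0,0],[-12,-21,2],0],
  [[0,0,0],[-14.3,-24.2,5],0],
])

```text
t: 2.88
eef_pos: [0.498, -0.1508, 0.3273]
tool_rot: [0.002, 0.177, 0.984, 0.0]
contact_force: [0.9, 1.3, 0.3]
gripper_width: 0.001
```

>>> carry_out([
  [[0,0,0],[0,0,3],0],
  [[0,0,0],[0,0,3],0],
])

```text
t: 3.12
eef_pos: [0.4952, -0.1481, 0.2948]
tool_rot: [-0.002, 0.177, 0.984, -0.0]
contact_force: [-0.3, -0.4, -0.6]
gripper_width: 0.002
```

```bash
python3 - <<'E'
from h import *
p,r,o=pose();print(o["t"],p,inN(p),o["gripper_width"],o["contact_force"])
rows([([0,-.157,.20],0),([0,-.157,.171],0)],p,r)
im=bot.read_camera("wrist");cv2.imwrite("pics/w1.png",im[:,:,::-1])
C=cam("wrist");print(proj(C,N([[0,-.155,.171],[.018,-.171,.171],[-.018,-.139,.171],p@np.zeros((3,3))])))
E
```

```text
3.125 [ 0.4952265  -0.14812231  0.29482889] [-0.00199182 -0.15518667  0.29482889] 0.001769285305010807 [-0.31671091 -0.40012578 -0.62498052]
turn [-0.1 -0.2 -0. ] cm [-0.23 -0.17  7.78] world [ 0.496 -0.151  0.217] r 0.519
turn [-0.1 -0.2 -0. ] cm [-0.24 -0.16 10.68] world [ 0.496 -0.151  0.188] r 0.519
[[251.10482602 189.24587705]
 [230.46240378 211.46208343]
 [272.5903068  166.12233713]
 [376.64654271 149.4029445 ]]
```

View pics/w1.png

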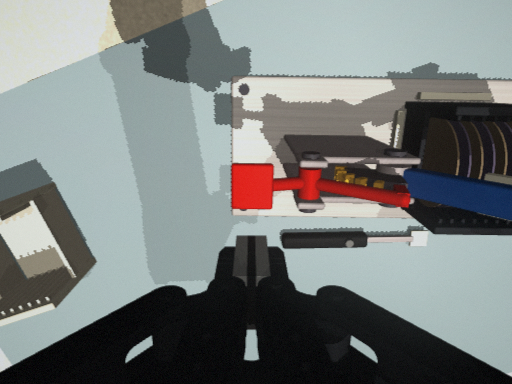

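>>> carry_out([
  [[0,0,0],[0,-0.2,4],0],
  [[0,0,0],[0,-0.2,8],0],
  [[0,0,0],[0,-0.2,9.6],0],
  [[0,0,0],[0,-0.2,10],0],
  [[0,0,0],[0,-0.2,10],0],
])

```text
t: 3.8
eef_pos: [0.4969, -0.1501, 0.1979]
tool_rot: [0.001, 0.176, 0.984, 0.0]
contact_force: [0.1, -0.2, 0.8]
gripper_width: 0.001
```

>>> carry_out([
  [[0,0,0],[0,0,0.3],0],
  [[0,0,0],[0,0,0.6],0],
  [[0,0,0],[0,0,0.9],0],
  [[0,0,0],[0,0,1.1],0],
  [[0,0,0],[0,0,1.1],0],
])

```text
t: 4.42
eef_pos: [0.4959, -0.1504, 0.1855]
tool_rot: [0.0, 0.176, 0.984, -0.0]
contact_force: [0.3, -0.9, 1.0]
gripper_width: 0.0
```

>>> carry_out([
  [[0,0,0],[0,0,0.2],0],
  [[0,0,0],[0,0,0.4],0],
  [[0,0,0],[0,0,0.6],0],
  [[0,0,0],[0,0,0.6],0],
])

```text
t: 4.92
eef_pos: [0.4959, -0.15, 0.1794]
tool_rot: [-0.0, 0.176, 0.984, 0.0]
contact_force: [0.2, -2.0, 1.5]
gripper_width: 0.003
```

>>> carry_out([
  [[0,0,0],[0,0,0.2],0],
  [[0,0,0],[0,0,0.4],0],
  [[0,0,0],[0,0,0.5],0],
  [[0,0,0],[0,0,0.5],0],
])

```text
t: 5.42
eef_pos: [0.4959, -0.1503, 0.1747]
tool_rot: [0.0, 0.176, 0.984, -0.0]
contact_force: [-2.1, -4.0, 5.5]
gripper_width: -0.002
```

>>> carry_out([
  [[0,0,0],[0,0,0.2],0],
  [[0,0,0],[0,0,0.2],0],
])

```text
t: 5.68
eef_pos: [0.4961, -0.1504, 0.174]
tool_rot: [0.0, 0.176, 0.984, 0.001]
contact_force: [-7.0, -2.2, 20.3]
gripper_width: 0.003
```

>>> carry_out([
  [[0,0,0],[0,0,0.2],0],
  [[0,0,0],[0,0,0.2],0],
])

```text
t: 5.92
eef_pos: [0.4963, -0.1504, 0.1734]
tool_rot: [0.0, 0.177, 0.984, 0.001]
contact_force: [-12.7, -0.1, 35.1]
gripper_width: 0.001
```

```bash
python3 - <<'E'
from h import *
p,r,o=pose();print(o["t"],p,inN(p),o["contact_force"])
im=bot.read_camera("side");cv2.imwrite("pics/s2.png",cv2.resize(im[150:290,170:330,::-1],None,fx=4,fy=4,interpolation=cv2.INTER_CUBIC))
E
```

```text
5.925 [ 0.49627973 -0.15041526  0.17338461] [-0.00020709 -0.15697038  0.17338461] [-12.73247915  -0.06160395  35.07463244]
```

View pics/s2.png

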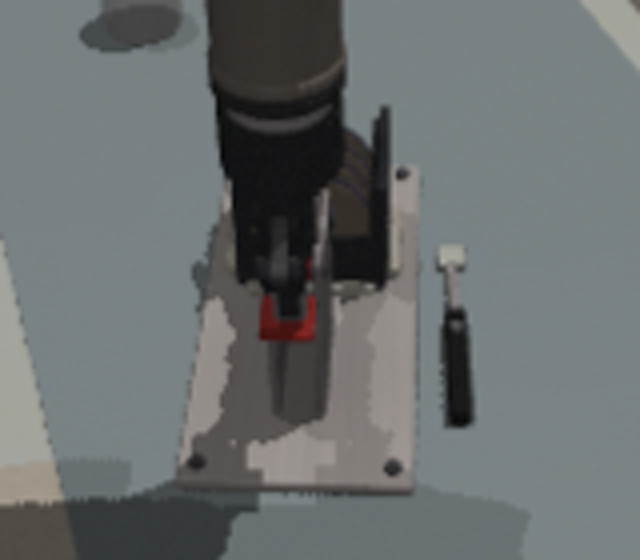

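>>> carry_out([
  [[0,0,0],[0,0,-1],0],
  [[0,0,0],[0,0,-4],0],
  [[0,0,0],[0,0,-9],0],
  [[0,0,0],[0,0,-14.5],0],
  [[0,0,0],[0,0,-19],0],
])

```text
t: 6.6
eef_pos: [0.4961, -0.1488, 0.3623]
tool_rot: [0.0, 0.175, 0.984, 0.001]
contact_force: [0.7, -0.6, 0.3]
gripper_width: 0.001
```

```bash
python3 - <<'E'
from h import *
p,r,o=pose();print(o["t"],p,inN(p),o["contact_force"])
im=bot.read_camera("wrist");cv2.imwrite("pics/w2.png",im[:,:,::-1])
for c in("scene","side"):
    i=bot.read_camera(c)
    for k in("yellow","red"): print(c,k,[(int(a),list(map(int,b)),np.round(d,1)) for a,b,d in blobs(i,k)][:4])
def pad(a,off=0): return [-.001,-.035+.19*np.cos(a)-(.008+off)*np.sin(a),.135+.19*np.sin(a)+(.008+off)*np.cos(a)]
print("hover,touch-5mm")
rows([(pad(.82,.03),.5),(pad(.82,.006),.5)],p,r)
E
```

```text
6.6 [ 0.49605422 -0.14878047  0.362299  ] [-0.00098692 -0.15551598  0.362299  ] [ 0.65885147 -0.57098016  0.33715549]
scene yellow [(133, [275, 141, 12, 15], array([281.1, 148.1]))]
scene red [(98, [197, 162, 25, 8], array([206.4, 165.3]))]
side yellow [(89, [246, 133, 8, 12], array([249.6, 138.3]))]
side red [(269, [235, 189, 14, 46], array([242. , 219.3]))]
hover,touch-5mm
turn [-28.6  -0.    0.1] cm [-0.05 21.41  4.79] world [0.571 0.052 0.315] r 0.573
turn [-28.6  -0.    0.1] cm [-0.05 23.16  6.43] world [0.577 0.069 0.298] r 0.581
```

View pics/w2.png

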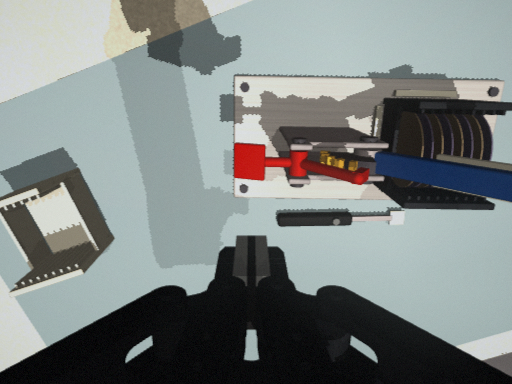

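>>> carry_out([
  [[-7,0,0],[0,5,0],0],
  [[-14,0,0],[0,10,0],0],
  [[-21,0,0],[0,15,1],0],
  [[-28.6,0,0],[0,19.5,3],0],
  [[-28.6,0,0],[0,21.4,4.8],0],
])

```text
t: 7.38
eef_pos: [0.5688, 0.0521, 0.3091]
tool_rot: [0.041, 0.172, 0.954, 0.244]
contact_force: [0.2, 1.1, 0.4]
gripper_width: -0.002
```

>>> carry_out([
  [[0,0,0],[0,0,0],0],
  [[0,0,0],[0,0,0],0],
])

```text
t: 7.62
eef_pos: [0.57, 0.0501, 0.3124]
tool_rot: [0.043, 0.171, 0.954, 0.243]
contact_force: [0.3, -0.7, 2.2]
gripper_width: -0.005
```

```bash
cat >> h.py <<'E'
def pad(a,off=0): return [-.001,-.035+.19*np.cos(a)-(.008+off)*np.sin(a),.135+.19*np.sin(a)+(.008+off)*np.cos(a)]
E
python3 - <<'E'
from h import *
p,r,o=pose();print(o["t"],p,inN(p),o["contact_force"],np.round(o["q"],2))
im=bot.read_camera("side");cv2.imwrite("pics/s3.png",cv2.resize(im[90:250,160:330,::-1],None,fx=4,fy=3.7,interpolation=cv2.INTER_CUBIC))
rows([(pad(.82,.01),.5),(pad(.82,0.003),.5),(pad(.75),.46),(pad(.68),.42),(pad(.6),.37),(pad(.5),.31),(pad(.4),.25),(pad(.3),.19),(pad(.2),.12),(pad(.1),.06),(pad(0),0)],p,r)
E
```

```text
7.625 [0.56995975 0.05007884 0.31238814] [-0.00083245  0.05663262  0.31238814] [ 0.29866685 -0.6982551   2.16426986] [-0.45  0.22  0.59  1.91 -0.72  1.05  1.71]
turn [-0.1 -0.   0. ] cm [0.02 0.93 1.79] world [0.576 0.066 0.301] r 0.579
turn [-0.1 -0.   0. ] cm [0.02 1.15 2.45] world [0.577 0.071 0.296] r 0.582
turn [ 2.2 -0.   0. ] cm [0.01 1.74 4.  ] world [0.582 0.082 0.286] r 0.588
turn [ 4.5 -0.   0. ] cm [0.01 2.15 5.29] world [0.585 0.092 0.276] r 0.592
turn [ 7.4 -0.   0. ] cm [0.01 2.51 6.79] world [0.589 0.101 0.265] r 0.597
turn [10.8 -0.   0. ] cm [0.01 2.79 8.7 ] world [0.593 0.112 0.249] r 0.603
turn [14.2 -0.   0. ] cm [1.000e-02 2.870e+00 1.062e+01] world [0.596 0.121 0.233] r 0.608
turn [17.7 -0.   0. ] cm [1.000e-02 2.770e+00 1.254e+01] world [0.599 0.129 0.215] r 0.613
turn [21.7 -0.   0. ] cm [1.000e-02 2.490e+00 1.444e+01] world [0.601 0.135 0.197] r 0.616
turn [25.1 -0.   0. ] cm [1.00e-02 2.01e+00 1.63e+01] world [0.603 0.14  0.179] r 0.619
turn [28.6 -0.   0. ] cm [1.000e-02 1.350e+00 1.809e+01] world [0.604 0.142 0.16 ] r 0.621
```

View pics/s3.png

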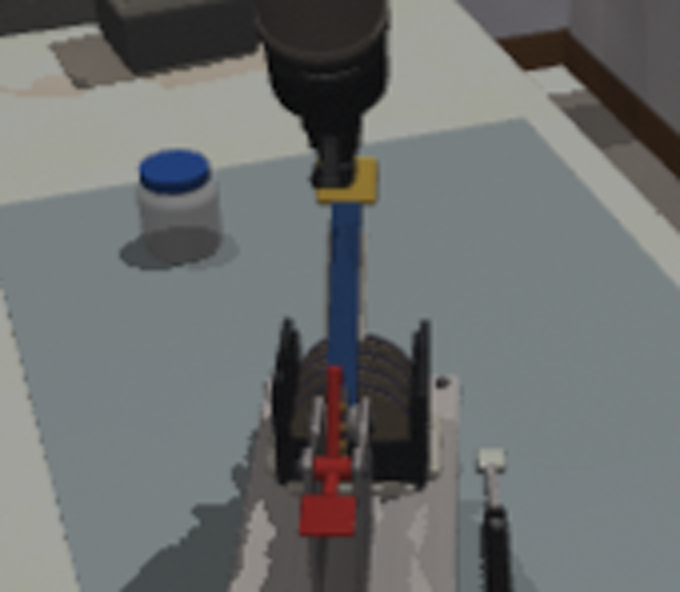

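```bash
python3 - <<'E'
from h import *
print(inN([.58443,.0802,.27942]),inN([.49674,-.14967,.1705]))
p,r,o=pose();tip=p+.017*r.as_matrix()[:,2];print(inN(tip),proj(cam("side"),[tip,N(pad(.82))]),proj(cam("scene"),[tip]))
i=bot.read_camera("wrist");cv2.imwrite("pics/w3.png",i[:,:,::-1])
E
```

```text
[0.00226238 0.08990565 0.27942   ] [-3.46437944e-05 -1.56111577e-01  1.70500000e-01]
[-0.00043507  0.06458375  0.2980512 ] [[244.74874003 137.02130832]
 [245.23737288 138.29323074]] [[272.66051758 142.63769492]]
```

View pics/w3.png

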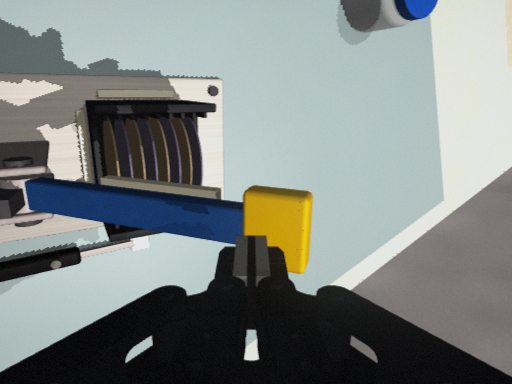

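>>> carry_out([
  [[0,0,0],[-0.25,0.6,1.8],0],
  [[0,0,0],[-0.25,0.8,2.4],0],
  [[1,0,0],[-0.25,1.1,3.2],0],
  [[2.2,0,0],[-0.25,1.4,4.0],0],
  [[2.2,0,0],[-0.25,1.4,4.0],0],
])

```text
t: 8.35
eef_pos: [0.5833, 0.0806, 0.2837]
tool_rot: [0.04, 0.171, 0.959, 0.225]
contact_force: [-0.8, 0.5, -0.6]
gripper_width: -0.0
```

```bash
python3 - <<'E'
from h import *
p,r,o=pose();tip=p+.017*r.as_matrix()[:,2];print(o["t"],inN(tip),pad(.75),RN.inv().apply(o["contact_force"]),"err mm",1000*(inN(tip)-pad(.75)))
E
```

```text
8.35 [0.00104945 0.0974642  0.26842718] [-0.001, np.float64(0.0985677750058393), np.float64(0.27036487535542403)] [-0.88966263  0.1917528  -0.58417688] err mm [ 2.04945309 -1.1035733  -1.93769871]
```

```bash
python3 - <<'E'
from h import *
i=bot.read_camera("scene");print([(int(a),list(map(int,b)),np.round(d,1)) for a,b,d in blobs(i,"yellow")])
for a in(.6,.7,.75,.8): print(a,proj(cam("scene"),N(pad(a))))
def rel(a0,l):
    r0=ori(l[0][1]);w0=N(pad(a0))-.017*r0.as_matrix()[:,2]; rows([(pad(a),t) for a,t in l[1:]] if 0 else [(pad(l[k][0]),l[k][1]) for k in range(1,len(l))],w0,r0)
rel(.75,[(.75,.46),(.7,.43),(.65,.4),(.6,.37),(.55,.34),(.5,.31)])
print();rel(.5,[(.5,.31),(.44,.27),(.38,.23),(.32,.19),(.26,.15),(.2,.12)])
print();rel(.2,[(.2,.12),(.16,.1),(.12,.07),(.08,.05),(.04,.02),(0,0)])
E
```

```text
[(110, [280, 144, 12, 16], array([286.2, 151.9]))]
0.6 [[289.72052029 154.76923009]]
0.7 [[285.97751753 151.30092675]]
0.75 [[283.88458163 149.62816478]]
0.8 [[281.65018887 148.00446487]]
turn [1.7 0.  0. ] cm [0.   0.34 0.91] world [0.584 0.089 0.279] r 0.591
turn [3.4 0.  0. ] cm [0.   0.63 1.83] world [0.587 0.095 0.272] r 0.594
turn [5.2 0.  0. ] cm [0.   0.88 2.76] world [0.589 0.101 0.265] r 0.597
turn [6.9 0.  0. ] cm [0.   1.08 3.71] world [0.591 0.107 0.257] r 0.6
turn [ 8.6  0.  -0. ] cm [0.   1.23 4.66] world [0.593 0.112 0.249] r 0.603

turn [ 2.3 -0.   0. ] cm [-0.    0.3   1.12] world [0.595 0.118 0.24 ] r 0.607
turn [4.6 0.  0. ] cm [-0.    0.53  2.25] world [0.597 0.123 0.229] r 0.61
turn [ 6.9 -0.   0. ] cm [0.   0.69 3.4 ] world [0.599 0.128 0.219] r 0.612
turn [ 9.2 -0.   0. ] cm [0.   0.78 4.55] world [0.6   0.132 0.208] r 0.615
turn [10.9 -0.   0. ] cm [-0.    0.79  5.7 ] world [0.601 0.135 0.197] r 0.616

turn [ 1.1  0.  -0. ] cm [-0.    0.11  0.76] world [0.602 0.137 0.19 ] r 0.618
turn [2.9 0.  0. ] cm [-0.    0.21  1.52] world [0.603 0.139 0.183] r 0.619
turn [4. 0. 0.] cm [0.   0.26 2.28] world [0.603 0.14  0.175] r 0.619
turn [5.7 0.  0. ] cm [0.   0.3  3.05] world [0.604 0.142 0.168] r 0.62
turn [6.9 0.  0. ] cm [0.   0.29 3.81] world [0.604 0.142 0.16 ] r 0.621
```

Bar is moving with the tip (now about 0.7). Continue along the arc.

>>> carry_out([
  [[1.7,0,0],[0,0.3,0.9],0],
  [[3.4,0,0],[0,0.6,1.8],0],
  [[5.2,0,0],[0,0.9,2.8],0],
  [[6.9,0,0],[0,1.1,3.7],0],
  [[8.6,0,0],[0,1.2,4.7],0],
])

```text
t: 9.02
eef_pos: [0.5946, 0.1099, 0.247]
tool_rot: [0.027, 0.174, 0.973, 0.152]
contact_force: [0.0, -0.4, 1.4]
gripper_width: 0.003
```

```bash
python3 - <<'E'
from h import *
p,r,o=pose();tip=p+.017*r.as_matrix()[:,2];print(o["t"],"force nest",RN.inv().apply(o["contact_force"]),"err mm",1000*(inN(tip)-pad(.5)))
i=bot.read_camera("scene");print([(int(a),list(map(int,b)),np.round(d,1)) for a,b,d in blobs(i,"yellow")]);print([proj(cam("scene"),N(pad(a))) for a in(.45,.5)])
E
```

```text
9.025 force nest [ 0.14078309 -0.37780037  1.35084166] err mm [ 2.48769484 -1.42701297 -2.32526594]
[(99, [287, 154, 13, 14], array([294.3, 161.4]))]
[array([[294.17706671, 160.18747903]]), array([[292.84930449, 158.36063587]])]
```

Past the 0.62 tooth position, so the pawl is free. Continue.

>>> carry_out([
  [[2.3,0,0],[0,0.3,1.1],0],
  [[4.6,0,0],[0,0.5,2.2],0],
  [[6.9,0,0],[0,0.7,3.4],0],
  [[9.2,0,0],[0,0.8,4.5],0],
  [[10.9,0,0],[0,0.8,5.7],0],
])

```text
t: 9.7
eef_pos: [0.6031, 0.133, 0.1948]
tool_rot: [0.01, 0.176, 0.983, 0.058]
contact_force: [0.5, -0.2, 0.6]
gripper_width: -0.002
```

>>> carry_out([
  [[1.1,0,0],[0,0.1,0.8],0],
  [[2.9,0,0],[0,0.2,1.5],0],
  [[4,0,0],[0,0.3,2.3],0],
  [[5.7,0,0],[0,0.3,3.0],0],
  [[5.7,0,0],[0,0.3,3.0],0],
])

```text
t: 10.32
eef_pos: [0.605, 0.1393, 0.1653]
tool_rot: [0.001, 0.176, 0.984, 0.01]
contact_force: [-0.4, 0.3, -1.0]
gripper_width: 0.003
```

```bash
python3 - <<'E'
from h import *
p,r,o=pose();tip=p+.017*r.as_matrix()[:,2];print(o["t"],"force nest",RN.inv().apply(o["contact_force"]),"err mm",1000*(inN(tip)-pad(0)))
i=bot.read_camera("scene");print([(int(a),list(map(int,b)),np.round(d,1)) for a,b,d in blobs(i,"yellow")]);print([proj(cam("scene"),N(pad(a))) for a in(0,.05)])
E
```

```text
10.325 force nest [-0.44135623  0.16717398 -0.99841723] err mm [ 2.01582814 -2.14841042  5.31157917]
[(77, [293, 173, 11, 11], array([298.4, 179.6]))]
[array([[298.96621898, 176.56539308]]), array([[299.05686087, 174.81173526]])]
```

Now 2 mm steps to the hard stop.

>>> carry_out([
  [[1,0,0],[0,0,0.2],0],
  [[1,0,0],[0,0,0.4],0],
  [[1,0,0],[0,0,0.4],0],
])

```text
t: 10.75
eef_pos: [0.6053, 0.1386, 0.1621]
tool_rot: [0.0, 0.176, 0.984, 0.002]
contact_force: [0.1, 0.1, 0.8]
gripper_width: 0.001
```

>>> carry_out([
  [[0,0,0],[0,0,0.2],0],
  [[0,0,0],[0,0,0.3],0],
  [[0,0,0],[0,0,0.3],0],
])

```text
t: 11.12
eef_pos: [0.6055, 0.1387, 0.1599]
tool_rot: [0.0, 0.176, 0.984, 0.002]
contact_force: [-2.0, 0.3, 7.5]
gripper_width: 0.003
```

>>> carry_out([
  [[0,0,0],[0,0,0.2],0],
  [[0,0,0],[0,0,0.2],0],
])

```text
t: 11.38
eef_pos: [0.6057, 0.1387, 0.1595]
tool_rot: [0.0, 0.176, 0.984, 0.003]
contact_force: [-7.2, -0.1, 19.7]
gripper_width: 0.003
```

>>> carry_out([
  [[0,0,0],[0,0,0.15],0],
  [[0,0,0],[0,0,0.15],0],
])

```text
t: 11.62
eef_pos: [0.6058, 0.1386, 0.1592]
tool_rot: [0.0, 0.177, 0.984, 0.003]
contact_force: [-11.0, -0.4, 28.6]
gripper_width: -0.002
```

Hard stop reached (z stalls at tip 142 mm; expected 143). Retract straight up and check.

>>> carry_out([
  [[0,0,0],[0,0,-1],0],
  [[0,0,0],[0,0,-4],0],
  [[0,0,0],[0,0,-9],0],
  [[0,0,0],[0,-3,-14],0],
  [[0,0,0],[0,-7,-17],0],
])

```text
t: 12.25
eef_pos: [0.5815, 0.0725, 0.3277]
tool_rot: [0.002, 0.175, 0.985, 0.002]
contact_force: [0.2, -0.3, -0.5]
gripper_width: 0.001
```

>>> carry_out([
  [[0,0,0],[5,0,0],0],
  [[0,0,0],[10,0,0],0],
  [[0,0,0],[10,0,0],0],
])

```text
t: 12.62
eef_pos: [0.4841, 0.1086, 0.325]
tool_rot: [-0.001, 0.174, 0.985, 0.003]
contact_force: [-0.3, 0.8, -0.4]
gripper_width: -0.004
```

```bash
python3 - <<'E'
from h import *
print(bot.get_obs()["t"],bot.get_obs()["contact_force"])
a=[bot.read_camera(c) for c in("scene","side")]
for c,i in zip(("scene","side"),a):
    for k in("yellow","red"): print(c,k,[(int(x),list(map(int,b)),np.round(d,1)) for x,b,d in blobs(i,k)][:3])
    for l in("cassette","spare","canister","wand"): print(l,[(round(d["score"],2),np.round(d["location"])) for d in bot.silhouettes(l,c)[:1]])
cv2.imwrite("pics/end.png",np.vstack([cv2.resize(i[u:u+100,v:v+200,::-1],None,fx=3,fy=3,interpolation=cv2.INTER_CUBIC) for i,u,v in((a[0],130,160),(a[1],160,150))]))
E
```

```text
12.625 [-0.27769225  0.77573748 -0.42224061]
scene yellow [(122, [293, 172, 11, 13], array([298.2, 178.1]))]
scene red [(97, [197, 161, 27, 9], array([206.7, 165.2]))]
cassette [(0.63, array([271., 192.]))]
spare [(0.62, array([208., 166.]))]
canister [(0.66, array([372., 156.]))]
wand [(0.65, array([234., 224.]))]
side yellow [(79, [243, 162, 13, 9], array([249. , 164.9]))]
side red [(272, [235, 189, 14, 46], array([241.9, 219.1]))]
cassette [(0.88, array([254., 197.]))]
spare [(0.78, array([290., 352.]))]
canister [(0.55, array([204., 147.]))]
wand [(0.61, array([285., 237.]))]
```

View pics/end.png

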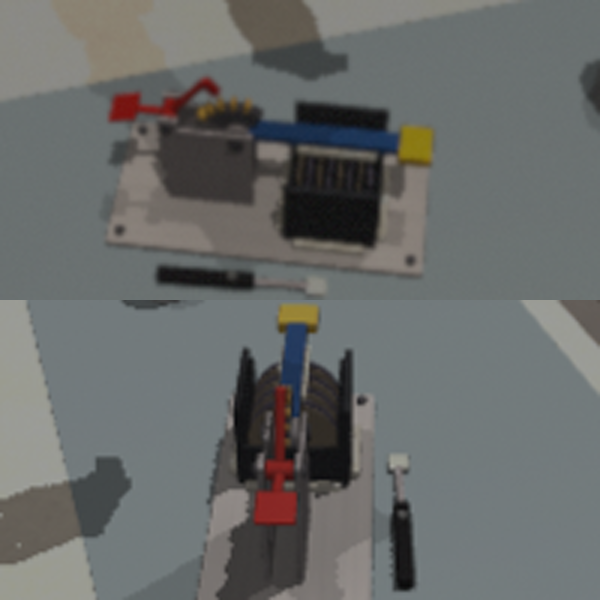

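```bash
python3 - <<'E'
from h import *
print(inN(tri([(cam("scene"),(298.2,178.1)),(cam("side"),(249,164.9))])),pad(0))
bot.hand_in()
E
```

```text
[0.00325322 0.15301681 0.14028922] [-0.001, np.float64(0.155), np.float64(0.14300000000000002)]
the job is handed in; nothing more can be done
```

I pressed the red pawl tab fully down with the closed fingertips. I then pushed the blue bar down by its yellow pad until it lay level, lifted clear and handed the job in at about 13 s.

**Pawl:** the tip went down about 15 mm onto a hard stop, where the force reached 35 N. The pictures taken afterwards and at the end show the pawl still down, with its nose clear of the teeth.

**Bar:** it passed 0.62 rad without catching on the pawl. It stopped hard with the tip at 142 mm, against 143 mm expected, and 29 N of force.

**Final check:** triangulating the yellow pad's visible centre gave 140 mm high, 3 mm below the level-bar figure. It also came out about 3 to 4 mm to one side. That is within what I expect from pixel error and from the pad's side faces showing.

**Other things:**
- The cassette, the canister and the wand (scene view) were found within about 4 pixels of their first positions.
- The spare also stayed put in the side view. In the final scene view the network mistook the red tab for the spare, so that view doesn't confirm it.
- The wand was not found in the first side view, so there is no before-and-after comparison for it there. In the pictures it looks unmoved.

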